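# Restock the empty lane of a stall's stepped cosmetics stand, tall at the back first

## Robot

A 7-joint arm with a two-finger parallel gripper is mounted at the origin on the work surface. World frame = base frame: x ahead of the robot, y to its left, z up, the work surface at z = 0. Lengths are in m, angles in rad, forces in N, time in s.
With the tool pointing down it reaches from about 0.425 to 0.925 m from the base axis. Payload 6.8 kg.
Tool frame: the origin (TCP) lies on the mounting face of the last link; the fingertips stand 173 mm ahead of it and the grasp point (between the pads) lies 155 mm ahead of it; z points along the fingers, y is the line along which they close (so a half turn about z gives the same grasp; the last joint's range is limited). The gripper opens to 85 mm and grips with 20 to 120 N. Pads are 22 mm wide; open, the fingers measure 114 mm over their backs; the gripper's body (76 mm by 85 mm) begins 54 mm behind the grasp point. The pads swing forward as they close: fully open they stand 13 mm farther back than shut.
Start: joints at [1.046, 0.477, 0.022, 1.555, -0.011, 1.109, -0.083], TCP at [0.273, -0.617, 0.405] pointing down, gripper open.
Joint ranges: [-2.96, 2.96], [-0.34, 2.1], [-1.41, 1.46], [0.24, 2.44], [-1.37, 4.51], [0.17, 1.92], [-2.96, 2.96]. Speed limits (rad/s): [2.39, 2.39, 3.14, 3.14, 3.14, 3.14, 3.14].

## Interface

Orientations are given as a unit quaternion [w, x, y, z].
In Python, from station import bot gives the robot as it stands. The module is installed in compiled form; this text tells all that it offers.
- The arm moves only by the shell command python3 -m pendant 'ROWS' [FORCE]. ROWS is JSON, a list of rows, each a list of 5 numbers: the finger opening in m, from 0 to 0.0854, then the shift along the tool's x, y, z in m, then the turn about the tool's z in degrees. In form: [[jaw, x, y, z, yaw], ...]. A call has 1 to 12 rows; each row shifts and turns the commanded pose from where the row before left it, along the tool's axes as they then stand; what a row does not reach is not made up. A row lasts 1/12 s, in which the tool goes at most 41.7 mm and 7.16 degrees, less where a joint would pass 70% of its speed; a pose out of reach is approached as far as the arm can. A call with a gripper value outside its range is refused whole. The fingers move at their own pace and stop on an object; FORCE is the grip in N (left out, the last holds). Time passes only in rows, so rows that do not move let the fingers close. It gives the time, the measured TCP pose, the force, the opening and the grip force at its end, in the units of the state.
- bot.get_obs(): the state, without advancing time (a new reading comes with each control period).
- bot.read_camera(name): name is "scene" or "side" or "wrist"; returns (picture, depth): 420x560x3 uint8, blue, green, red; 420x560 float32, m along the optical axis (not along the pixel's ray), 0 where there is no reading.
- bot.camera_model(name): a dict with "intrinsics" (3x3 intrinsics, pixels), "dist_coeffs" ([k1, k2, p1, p2, k3] as OpenCV has them; the pictures are not rectified), "R" (3x3) and "t" (3): a world point X has camera coordinates R X + t. Camera axes: x right, y down, z forward; pixel columns grow to the right and rows downward; lengths in m; the calibration is good to about 2 mm. A picture is of the moment at which its call begins: read the wrist's pose just before it. camera_model takes no time and is no camera call; for the wrist camera it gives the pose at the moment of the call.
- bot.hand_in(): hands the job in; it is judged then, once.
Trained networks look in the newest picture that a camera, given by its name, has taken for a name from the list of things; names that differ only in an ending like _2 or _b are one class to them, and where a whole thing is asked for, a point or a joint stands for the part that bears it (a point fixed in the world has none). Each returns a list of dicts, best first, with "score" (0 to 1); they miss things now and then, are a little off and sometimes report something else, mostly with a low value. They report only what shows in the picture. A call takes as long as a camera call.
- bot.boxes_of(name, camera): "at" ([column, row] in pixels, amid what is visible of it).
- bot.trace(name, camera): "mask" (420x560 bool, what is visible of it) and "at" ([column, row] in pixels, amid what is visible of it).
- bot.pinpoint(name, camera): "at" ([column, row] in pixels: a listed point, or the origin of a listed thing).
The state is a dict: "t": time; "q": joint angles; "joint_vel": joint speeds; "joint_torque": joint torques, N m; "eef_pos": TCP position; "tool_rot": TCP orientation; "contact_force": force on the tool from outside, world axes, zero at the start; "torque": the same for the moment, N m; "gripper_width": opening from 0.0 (shut) to 1.0 (fully open); "grasp_force": force on a finger pad.
Only numpy, scipy, OpenCV 4.12 (cv2) and the standard library are available. Lean on these libraries where they do the work, as an engineer would, in place of code of your own. Each camera call takes 0.05 s, during which the arm holds its last target. There are 200 camera calls.

## Task

Fill the empty lane of the green stepped stand with the two products standing on the table beside it: first the tall amber bottle onto the white pad on the back step, and only then the short white jar with the black lid onto the white pad on the front step. Set each down gently in the middle of its pad, upright, without dropping it or tipping it, and leave the rest of the goods on the stall undisturbed.

Things in the scene. Friction and masses are not known exactly. Their poses are not given: they have to be found in the camera images.
- stand: green stepped display stand fixed on the table, 215 mm deep (x) by 240 mm wide (y); its x axis points to its back (away from the robot, give or take 15 degrees), z up; origin at the centre of its underside. Base slab 10 mm thick, with two lanes side by side on it, 112 mm from centre to centre, and a board 8 mm thick and 75 mm high (over the table) along the back edge, its inner face 102 mm behind the origin. Either lane may be the empty one
- empty_lane: the lane of the stand to be filled, told by its two white round pads: 200 mm deep by 109 mm wide, axes as the stand's, origin at the lane's centre, 10 mm over the table. Its front half is a step 20 mm over the table, its back half a step 50 mm over the table
- back_pad (a point): centre of the white pad (flat, 72 mm in diameter, look only) on the back, higher step of the empty lane, on the step's surface, 50 mm over the table; axes as the lane's
- front_pad (a point): centre of the white pad (flat, 72 mm in diameter) on the front, lower step of the empty lane, on the step's surface, 20 mm over the table; 100 mm in front of the back pad
- bottle: the tall amber bottle to load, standing on the table beside the stand; about 44 mm in diameter and 148 mm tall: straight amber glass body (radius 22) from the foot to 122 mm, shoulder, then a white cap 26 mm in diameter from 131 to 148 mm, 170 g give or take a third; origin at the centre of its foot, z up
- jar: the short jar to load, standing on the table beside the stand; 52 mm in diameter and 55 mm tall, white with a brown band and a black lid (the lid, from 38 mm up, has the same diameter and is closed), 150 g give or take a third; origin at the centre of its foot, z up
- stock_bottle: an equal amber bottle (148 mm tall, 44 mm in diameter) already standing on the back step of the other lane, in line with the back pad; loose, leave alone; origin at its foot
- stock_jar: an equal jar (55 mm tall, 52 mm in diameter) already standing on the front step of the other lane; loose, leave alone; origin at its foot
- tester: small green bottle with a black cap, 38 mm in diameter and 97 mm tall, standing on the table beside the stand; leave alone; origin at its foot
- gift_box: red gift box with a yellow band, 70 x 70 x 41 mm, on the table; leave alone; origin under its centre

How it is judged:
By the outcome, as a careful person would: the job done as asked, in the order asked, and still so for the second after the job is handed in, with the robot touching nothing.
It also fails if it takes over 64 s, if anything falls off the work surface, if the arm or the gripper's body presses on something with over 40 N, if the wrist force passes 120 N, or if a joint passes its speed limit or range.

## Working session

There is one attempt and no reset: what is moved stays moved. The work goes in short steps, Python scripts to look and compute and a shell command to move; the robot and the scene stay as the last step left them, time stands still between calls to the robot, and variables do not carry over. Pictures are saved under pics/ and viewed, at most 10 in all, crops included, and the job is handed in when it is done.

```bash
mkdir -p pics; python3 - <<'E'
from station import bot
import cv2,numpy as np
o=bot.get_obs();print(o['t'],o['eef_pos'],o['tool_rot'],o['gripper_width'])
ims=[]
for c in ['scene','side']:
    p,d=bot.read_camera(c);ims.append(p);m=bot.camera_model(c)
    np.savez(f'{c}.npz',p=p,d=d)
    K,D,R,t=[np.array(m[k],float) for k in('intrinsics','dist_coeffs','R','t')]
    print(c,'cam at',-R.T@t)
    for n in ['bottle','jar','stock_bottle','stock_jar','tester','gift_box','back_pad','front_pad','stand','empty_lane']:
        for r in bot.pinpoint(n,c)[:2]:
            u,v=r['at'];x=cv2.undistortPoints(np.array([[[u,v]]],float),K,D)[0,0]
            ray=R.T@np.array([x[0],x[1],1]);C=-R.T@t
            z={'back_pad':.05,'front_pad':.02,'stock_bottle':.05,'stock_jar':.02,'empty_lane':.01}.get(n,0)
            X=C+ray*(z-C[2])/ray[2]
            print(n,round(r['score'],2),np.round([u,v]),np.round(X,4))
cv2.imwrite('pics/a.png',ims[0]);cv2.imwrite('pics/b.png',ims[1])
E
```

```text
0.0 [ 0.27314532 -0.61696149  0.40373491] [-8.68368048e-04  9.78359745e-01  2.06909129e-01 -2.58225986e-04] 0.9995470417029116
scene cam at [ 1.10491692 -0.67714962  1.09702944]
bottle 0.66 [204. 327.] [ 0.6082 -0.3188  0.    ]
jar 0.84 [312. 140.] [0.4352 0.3472 0.    ]
stock_bottle 0.66 [305. 215.] [0.6174 0.057  0.05  ]
stock_jar 0.78 [274. 207.] [0.5227 0.0501 0.02  ]
tester 0.98 [148. 297.] [ 0.4508 -0.3439  0.    ]
tester 0.27 [312. 141.] [0.4368 0.3434 0.    ]
back_pad 0.92 [280. 246.] [ 0.6269 -0.0583  0.05  ]
front_pad 0.78 [251. 235.] [ 0.5348 -0.0593  0.02  ]
empty_lane 0.73 [265. 246.] [ 0.5806 -0.0599  0.01  ]
side cam at [0.19223337 0.47806185 0.64496881]
bottle 0.65 [328. 146.] [ 0.607  -0.3272  0.    ]
jar 0.86 [206. 374.] [0.4395 0.3399 0.    ]
stock_bottle 0.76 [235. 212.] [0.6111 0.059  0.05  ]
stock_jar 0.68 [267. 238.] [0.5271 0.0557 0.02  ]
tester 0.93 [380. 163.] [ 0.4535 -0.3419  0.    ]
gift_box 0.78 [120. 307.] [ 0.6589  0.3454 -0.    ]
back_pad 0.72 [267. 184.] [ 0.6092 -0.0533  0.05  ]
front_pad 0.95 [298. 207.] [ 0.5273 -0.0603  0.02  ]
empty_lane 0.56 [279. 203.] [ 0.5745 -0.0532  0.01  ]
```

View pics/a.png

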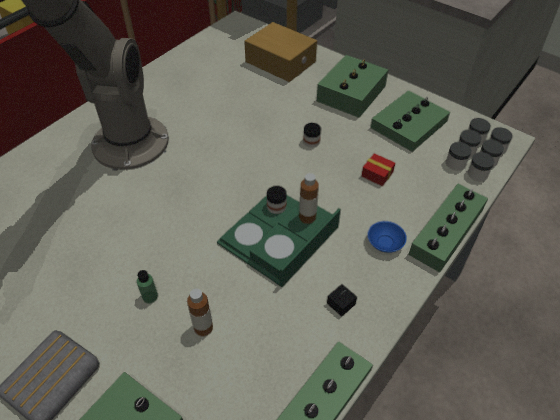

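View pics/b.png

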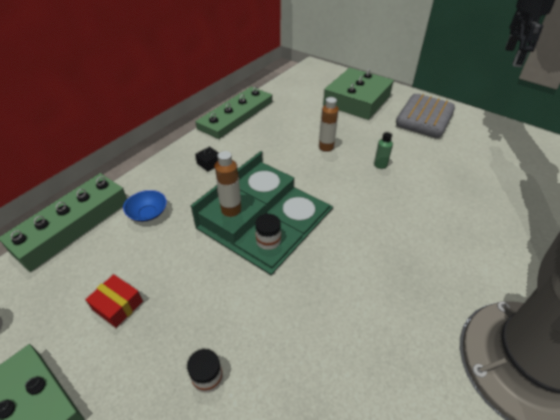

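The tall bottle is at scene (200,315) and the jar at (312,135). The empty lane is the right-hand one (−y), with pads at (248,234) and (280,246). Next I'll refine with masks.

```bash
cat >h.py <<'E'
from station import bot
import cv2,numpy as np
from scipy.optimize import least_squares
def cam(c):
    m=bot.camera_model(c);return [np.array(m[k],float) for k in('intrinsics','dist_coeffs','R','t')]
def rays(c,uv,M=None):
    K,D,R,t=M or cam(c);x=cv2.undistortPoints(np.array(uv,float).reshape(-1,1,2),K,D)[:,0]
    return -R.T@t,np.c_[x,np.ones(len(x))]@R   # origin, rays scaled to depth 1
def plane(c,uv,z,M=None):
    C,r=rays(c,uv,M);return C+r*((z-C[2])/r[:,2])[:,None]
def ring(c,mask,z,M=None):
    "circle fit of a flat blob's outline at height z"
    k=max(cv2.findContours(mask.astype(np.uint8),cv2.RETR_EXTERNAL,cv2.CHAIN_APPROX_NONE)[0],key=len)[:,0]
    P=plane(c,k,z,M)[:,:2]
    s=least_squares(lambda a:np.hypot(*(P-a[:2]).T)-a[2],[*P.mean(0),.03],loss='soft_l1',f_scale=.001)
    return s.x
def cloud(c,mask,d,M=None):
    v,u=np.nonzero(mask&(d>0));C,r=rays(c,np.c_[u,v],M);return C+r*d[v,u][:,None]
def axis(P,rad,lo,hi):
    "vertical cylinder of known radius through cloud between heights lo..hi"
    P=P[(P[:,2]>lo)&(P[:,2]<hi)][:,:2]
    s=least_squares(lambda a:np.hypot(*(P-a).T)-rad,np.median(P,0),loss='soft_l1',f_scale=.001)
    return np.r_[s.x,len(P),np.median(abs(s.fun))]
def pose():
    o=bot.get_obs();w,x,y,z=o['tool_rot'];return np.array(o['eef_pos']),2*np.degrees(np.arctan2(y,x)),o
def togo(x,y,z=None):
    p,a,o=pose();a=np.radians(a);d=np.array([x,y])-p[:2]
    print('t',round(o['t'],2),'tcp',p.round(4),'yaw',np.degrees(a).round(2),'move x,y mm',(1000*np.array([d@[np.cos(a),np.sin(a)],d@[np.sin(a),-np.cos(a)]])).round(1))
E
python3 - <<'E'
from h import *
for c in ['scene','side']:
    p,d=bot.read_camera(c)
    for n,z in [('back_pad',.05),('front_pad',.02)]:
        # white blob around the pinpointed pad
        r=bot.pinpoint(n,c)
        if not r: continue
        u,v=map(int,r[0]['at']);h=p.copy();m=np.zeros((422,562),np.uint8)
        g=cv2.cvtColor(p,cv2.COLOR_BGR2HSV);w=((g[...,2]>110)&(g[...,1]<60)).astype(np.uint8)
        l=cv2.connectedComponents(w)[1];
        if l[v,u]: print(c,n,ring(c,l==l[v,u],z).round(4),(l==l[v,u]).sum())
    for n,rad,lo,hi in [('bottle',.022,.01,.118),('jar',.026,.005,.05),('stock_bottle',.022,.06,.165),('stock_jar',.026,.025,.07)]:
        r=bot.trace(n,c)
        for q in r[:2]:
            P=cloud(c,cv2.erode(q['mask'].astype(np.uint8),np.ones((2,2)))>0,d)
            print(c,n,round(q['score'],2),q['at'],axis(P,rad,lo,hi).round(4),P[:,2].max().round(3)) if len(P)>10 else 0
E
```

```text
scene back_pad [ 0.6255 -0.0611  0.0348] 553
scene front_pad [ 0.5256 -0.06    0.0348] 495
scene bottle 0.84 [199.8, 311.1] [ 6.411e-01 -3.423e-01  4.830e+02  4.000e-03] 0.15
scene bottle 0.64 [274.4, 197.6] [5.262e-01 5.520e-02 4.130e+02 2.100e-03] 0.08
scene jar 0.76 [312.4, 132.3] [4.362e-01 3.419e-01 2.040e+02 1.300e-03] 0.058
scene stock_bottle 0.78 [309.1, 196.6] [6.47e-01 2.57e-02 4.78e+02 3.90e-03] 0.202
scene stock_jar 0.85 [273.6, 196.6] [5.557e-01 2.610e-02 2.170e+02 4.900e-03] 0.08
scene stock_jar 0.41 [264.6, 241.9] [ 6.219e-01 -6.970e-02  1.447e+03  1.630e-02] 0.056
side back_pad [ 0.6246 -0.0593  0.0373] 569
side front_pad [ 0.5243 -0.0581  0.0374] 642
side bottle 0.71 [326.0, 124.6] [ 5.880e-01 -2.866e-01  5.320e+02  4.000e-03] 0.149
side bottle 0.46 [383.4, 151.1] [ 4.396e-01 -3.063e-01  3.840e+02  4.000e-03] 0.098
side jar 0.74 [204.6, 366.5] [3.919e-01 3.634e-01 3.170e+02 4.100e-03] 0.058
side stock_bottle 0.58 [229.4, 184.4] [5.943e-01 8.430e-02 7.810e+02 3.700e-03] 0.198
side stock_bottle 0.5 [282.5, 195.9] [0.5518 0.0515 1.     0.    ] 0.073
side stock_jar 0.94 [270.9, 231.3] [4.936e-01 9.380e-02 3.520e+02 4.700e-03] 0.077
```

```bash
python3 -m pendant '[[0.0854,0,0,0,6],[0.0854,0,0,0,6],[0.0854,0,0,0,6],[0.0854,0,0,0,6]]' 40; python3 -m pendant '[[0.0854,0.025,-0.029,0,0],[0.0854,0.025,-0.029,0,0],[0.0854,0.025,-0.029,0,0],[0.0854,0.025,-0.029,0,0],[0.0854,0.025,-0.029,0,0],[0.0854,0.025,-0.029,0,0],[0.0854,0.025,-0.029,0,0],[0.0854,0.025,-0.029,0,0],[0.0854,0.025,-0.029,0,0],[0.0854,0.025,-0.029,0,0],[0.0854,0,0,0,0]]'
cat >>h.py <<'E'
def axis(P,rad,lo,hi,C):
    P=P[(P[:,2]>lo)&(P[:,2]<hi)][:,:2];m=np.median(P,0);g=m-C[:2];g/=np.linalg.norm(g)
    s=least_squares(lambda a:np.hypot(*(P-a).T)-rad,m+g*rad,loss='soft_l1',f_scale=.001)
    return np.r_[s.x,len(P),np.median(abs(s.fun))]
def look(n,c,rad,lo,hi):
    M=cam(c);p,d=bot.read_camera(c)
    for q in bot.trace(n,c)[:2]:
        P=cloud(c,q['mask'],d,M)
        if len(P)>10: print(c,n,round(q['score'],2),q['at'],axis(P,rad,lo,hi,-M[2].T@M[3]).round(4),'top',P[:,2].max().round(3))
    return p,d,M
E
python3 - <<'E'
from h import *
togo(.608,-.323)
look('bottle','scene',.022,.01,.118);look('bottle','side',.022,.01,.118)
look('jar','scene',.026,.005,.05);look('jar','side',.026,.005,.05)
p,d,M=look('bottle','wrist',.022,.01,.118)
cv2.imwrite('pics/c.png',p)
E
```

```text
t: 2.13
eef_pos: [0.2732, -0.6172, 0.4047]
tool_rot: [0.0, 1.0, -0.004, 0.0]
contact_force: [-0.1, 0.4, 1.1]
gripper_width: 0.998
grasp_force: 0.0
t: 3.05
eef_pos: [0.5299, -0.3193, 0.4048]
tool_rot: [-0.002, 1.0, 0.005, 0.002]
contact_force: [1.2, 0.4, -0.2]
gripper_width: 0.999
grasp_force: 0.0
t 3.05 tcp [ 0.5299 -0.3193  0.4048] yaw 0.59 move x,y mm [78.1  4.5]
scene bottle 0.76 [198.6, 312.0] [ 6.083e-01 -3.210e-01  5.110e+02  6.000e-04] top 0.151
side bottle 0.61 [329.0, 124.6] [ 6.078e-01 -3.207e-01  5.630e+02  9.000e-04] top 0.147
side bottle 0.51 [381.9, 151.6] [ 4.542e-01 -3.435e-01  4.270e+02  1.900e-03] top 0.098
scene jar 0.96 [312.6, 135.9] [4.368e-01 3.424e-01 2.100e+02 1.600e-03] top 0.058
scene jar 0.24 [200.3, 311.2] [ 6.047e-01 -3.183e-01  1.870e+02  9.000e-04] top 0.15
side jar 0.71 [205.3, 369.1] [4.350e-01 3.431e-01 3.490e+02 5.000e-04] top 0.057
side jar 0.25 [231.8, 247.4] [5.575e-01 9.020e-02 7.960e+02 6.130e-02] top 0.076
wrist bottle 0.82 [271.1, 107.2] [ 5.701e-01 -3.397e-01  5.000e+00  1.100e-03] top 0.151
```

View pics/c.png

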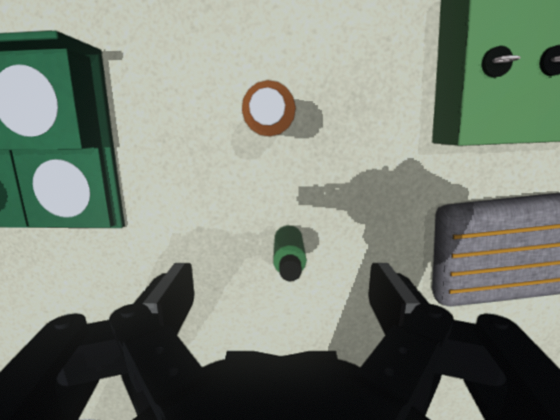

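The wrist view shows the bottle cap at (267,106) and both pads at (28,100) and (62,188). I'll compute cap and pads from it.

```bash
python3 - <<'E'
from h import *
M=cam('wrist');p=cv2.imread('pics/c.png');g=cv2.cvtColor(p,cv2.COLOR_BGR2HSV)
for n,(u,v),z in [('cap',(267,106),.148),('back',(28,100),.05),('front',(62,188),.02)]:
    a=cv2.floodFill(cv2.GaussianBlur(p,(3,3),0),np.zeros((422,562),np.uint8),(u,v),0,(25,)*3,(25,)*3,cv2.FLOODFILL_MASK_ONLY|cv2.FLOODFILL_FIXED_RANGE|(1<<8))[2][1:-1,1:-1]
    print(n,ring('wrist',a,z,M).round(4),a.sum())
togo(.608,-.321)
E
```

```text
cap [ 0.6085 -0.3186  0.0117] 920
back [ 0.6245 -0.0585  0.0341] 3220
front [ 0.5244 -0.0567  0.0345] 2376
t 3.55 tcp [ 0.5232 -0.3286  0.4047] yaw -0.22 move x,y mm [84.7 -8. ]
```

```bash
python3 -m pendant '[[0.0854,0.028,-0.003,0,0],[0.0854,0.028,-0.003,0,0],[0.0854,0.0288,-0.0026,0,0],[0.0854,0,0,0,0.5],[0.0854,0,0,0,0],[0.0854,0,0,0,0],[0.0854,0,0,0,0]]'; python3 - <<'E'
from h import *
togo(.608,-.320)
E
```

```text
t: 4.13
eef_pos: [0.6075, -0.3203, 0.4047]
tool_rot: [0.0, 1.0, -0.006, -0.0]
contact_force: [0.3, -0.0, -0.0]
gripper_width: 1.0
grasp_force: 0.0
t 4.13 tcp [ 0.6075 -0.3203  0.4047] yaw -0.71 move x,y mm [ 0.5 -0.3]
```

```bash
python3 -m pendant '[[0.0854,0,0,0.025,0],[0.0854,0,0,0.03,0],[0.0854,0,0,0.03,0],[0.0854,0,0,0.03,0],[0.0854,0,0,0.02,0],[0.0854,0,0,0.01,0],[0.0854,0,0,0,0],[0.07,0,0,0,0],[0.06,0,0,0,0],[0.05,0,0,0,0],[0.045,0,0,0,0],[0.04,0,0,0,0]]' 35; python3 -m pendant '[[0.03,0,0,0,0],[0.03,0,0,0,0],[0.03,0,0,0,0],[0.03,0,0,0,0],[0.03,0,0,0,0],[0.03,0,0,0,0]]'
```

```text
t: 5.13
eef_pos: [0.6093, -0.3195, 0.2616]
tool_rot: [0.001, 1.0, -0.005, 0.001]
contact_force: [-1.3, 0.8, 6.2]
gripper_width: 0.502
grasp_force: 35.8
t: 5.63
eef_pos: [0.6093, -0.3195, 0.2616]
tool_rot: [0.0, 1.0, -0.005, 0.001]
contact_force: [-0.3, 0.7, 6.4]
gripper_width: 0.502
grasp_force: 35.8
```

```bash
python3 -m pendant '[[0.03,0,0,-0.01,0],[0.03,0,0,-0.02,0],[0.03,0,0,-0.03,0],[0.03,0,0,-0.03,0],[0.03,0,0,-0.02,0],[0.03,0,0,0,0],[0.03,0,0,0,0],[0.03,0,0,0,0]]'; python3 - <<'E'
from h import *
togo(.6247,-.0595)
for c in('scene','side'):
    p,d,M=look('bottle',c,.022,.12,.19);
    for lo,hi in((.12,.15),(.15,.19)):
        for q in bot.trace('bottle',c)[:1]:
            print(axis(cloud(c,q['mask'],d,M),.022,lo,hi,-M[2].T@M[3]).round(4))
E
```

```text
t: 6.3
eef_pos: [0.6082, -0.3191, 0.3689]
tool_rot: [-0.0, 1.0, -0.005, -0.001]
contact_force: [0.4, 0.2, -1.7]
gripper_width: 0.504
grasp_force: 35.9
t 6.3 tcp [ 0.6082 -0.3191  0.3689] yaw -0.62 move x,y mm [  13.7 -259.7]
scene bottle 0.67 [195.8, 288.6] [ 6.066e-01 -3.199e-01  3.700e+02  6.000e-04] top 0.268
[ 6.063e-01 -3.198e-01  1.490e+02  6.000e-04]
[ 6.068e-01 -3.200e-01  2.210e+02  6.000e-04]
side bottle 0.72 [336.8, 91.9] [ 6.069e-01 -3.180e-01  4.310e+02  9.000e-04] top 0.255
[ 6.072e-01 -3.188e-01  1.690e+02  1.000e-03]
[ 6.068e-01 -3.176e-01  2.620e+02  9.000e-04]
```

```bash
python3 -m pendant '[[0.03,0,-0.01,0,0],[0.03,0.002,-0.02,0,0],[0.03,0.002,-0.03,0,0],[0.03,0.002,-0.035,0,0],[0.03,0.002,-0.035,0,0],[0.03,0.002,-0.035,0,0],[0.03,0.002,-0.035,0,0],[0.03,0.002,-0.03,0,0],[0.03,0.001,-0.02,0,0],[0.03,0,-0.01,0,0],[0.03,0,0,0,0],[0.03,0,0,0,0]]'; python3 -m pendant '[[0.03,0,0,0,0],[0.03,0,0,0,0],[0.03,0,0,0,0]]'; python3 - <<'E'
from h import *
togo(.626,-.0595)
for c in('scene','side'):
    p,d,M=look('bottle',c,.022,.12,.19)
    cv2.imwrite(f'pics/d_{c}.png',p)
E
python3 -c "
import cv2,numpy as np
a=cv2.imread('pics/d_scene.png')[120:300,200:380];b=cv2.imread('pics/d_side.png')[90:270,180:360]
cv2.imwrite('pics/d.png',cv2.resize(np.hstack([a,b]),None,fx=2.2,fy=2.2))"
```

```text
t: 7.7
eef_pos: [0.6264, -0.06, 0.3698]
tool_rot: [0.0, 1.0, -0.005, -0.0]
contact_force: [0.4, -1.7, -1.6]
gripper_width: 0.503
grasp_force: 36.0
t: 7.95
eef_pos: [0.6264, -0.0615, 0.3696]
tool_rot: [0.0, 1.0, -0.007, -0.0]
contact_force: [-0.6, 0.1, -0.7]
gripper_width: 0.508
grasp_force: 36.0
t 7.95 tcp [ 0.6264 -0.0615  0.3696] yaw -0.79 move x,y mm [-0.4 -2. ]
scene bottle 0.91 [283.8, 218.7] [ 6.254e-01 -6.180e-02  3.330e+02  9.000e-04] top 0.257
side bottle 0.79 [264.9, 138.4] [ 6.245e-01 -6.120e-02  5.540e+02  5.000e-04] top 0.265
side bottle 0.67 [230.2, 185.2] [6.242e-01 5.700e-02 6.650e+02 1.000e-03] top 0.199
```

View pics/d.png

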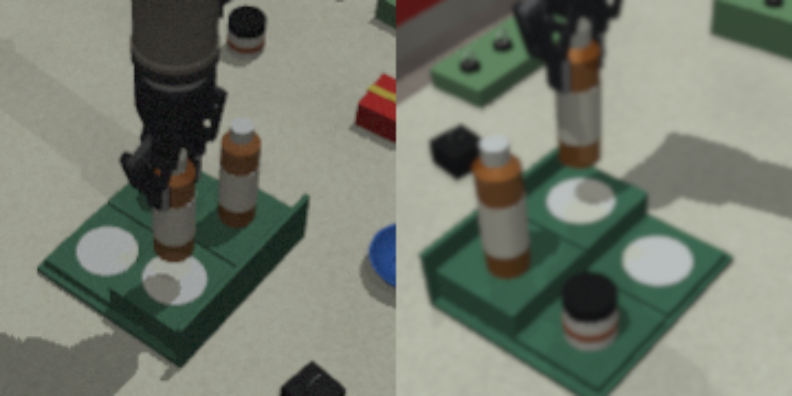

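Left and right panels: bottle upright, hanging over the back pad, stock untouched. Correct by 2 mm and descend.

```bash
python3 -m pendant '[[0.03,0,-0.002,0.005,0],[0.03,0,0,0.01,0],[0.03,0,0,0.012,0],[0.03,0,0,0.012,0],[0.03,0,0,0.008,0],[0.03,0,0,0.004,0],[0.03,0,0,0.002,0],[0.03,0,0,0,0],[0.03,0,0,0,0]]';  python3 -m pendant '[[0.03,0,0,0.001,0],[0.03,0,0,0.001,0],[0.03,0,0,0,0],[0.03,0,0,0,0]]'
```

```text
t: 8.9
eef_pos: [0.6267, -0.0575, 0.317]
tool_rot: [0.0, 1.0, -0.005, 0.0]
contact_force: [-0.0, -0.1, -1.2]
gripper_width: 0.506
grasp_force: 35.9
t: 9.23
eef_pos: [0.6266, -0.0575, 0.3149]
tool_rot: [-0.0, 1.0, -0.005, 0.0]
contact_force: [-0.3, 0.2, -0.6]
gripper_width: 0.506
grasp_force: 36.0
```

```bash
python3 -m pendant '[[0.03,-0.0005,0.002,0,0],[0.03,0,0,0,0],[0.03,0,0,0.001,0],[0.03,0,0,0,0],[0.03,0,0,0.001,0],[0.03,0,0,0,0],[0.03,0,0,0,0]]';  python3 -m pendant '[[0.03,0,0,0.001,0],[0.03,0,0,0,0],[0.03,0,0,0,0]]'; python3 - <<'E'
from h import *
togo(.626,-.0595)
for c in('scene','side'): look('bottle',c,.022,.07,.14)
E
```

```text
t: 9.82
eef_pos: [0.626, -0.0595, 0.3126]
tool_rot: [-0.0, 1.0, -0.005, -0.0]
contact_force: [0.1, -0.1, -1.6]
gripper_width: 0.502
grasp_force: 36.0
t: 10.07
eef_pos: [0.626, -0.0595, 0.3117]
tool_rot: [0.0, 1.0, -0.005, -0.0]
contact_force: [-0.1, 1.0, -0.8]
gripper_width: 0.509
grasp_force: 36.0
t 10.07 tcp [ 0.626  -0.0595  0.3117] yaw -0.62 move x,y mm [0. 0.]
side bottle 0.8 [265.0, 162.0] [ 6.24e-01 -5.97e-02  4.53e+02  7.00e-04] top 0.198
side bottle 0.73 [287.5, 200.5] [0.5489 0.0196 1.     0.    ] top 0.075
```

```bash
python3 -m pendant '[[0.03,0,0,0.001,0],[0.03,0,0,0,0],[0.03,0,0,0,0]]';  python3 -m pendant '[[0.03,0,0,0.001,0],[0.03,0,0,0,0],[0.03,0,0,0,0]]'
```

```text
t: 10.52
eef_pos: [0.6263, -0.0595, 0.3116]
tool_rot: [0.0, 1.0, -0.005, 0.001]
contact_force: [-1.3, -0.3, 4.7]
gripper_width: 0.51
grasp_force: 36.5
t: 10.77
eef_pos: [0.6265, -0.0595, 0.3116]
tool_rot: [0.0, 1.0, -0.005, 0.001]
contact_force: [-3.5, -0.1, 12.6]
gripper_width: 0.505
grasp_force: 37.1
```

```bash
python3 -m pendant '[[0.03,0,0,-0.0015,0],[0.03,0,0,0,0],[0.044,0,0,0,0],[0.046,0,0,0,0],[0.05,0,0,0,0],[0.055,0,0,0,0],[0.06,0,0,0,0],[0.065,0,0,0,0],[0.07,0,0,0,0],[0.075,0,0,0,0],[0.075,0,0,0,0],[0.075,0,0,0,0]]'; python3 -m pendant '[[0.075,0,0,-0.01,0],[0.075,0,0,-0.02,0],[0.075,0,0,-0.03,0],[0.075,0,0,-0.03,0],[0.075,0,0,-0.02,0],[0.075,0,0,-0.01,0],[0.075,0,0,0,0]]'
python3 - <<'E'
from h import *
for c in('scene','side'): look('bottle',c,.022,.06,.165);look('jar',c,.026,.005,.05)
togo(.436,.3427)
E
```

```text
t: 11.77
eef_pos: [0.626, -0.0595, 0.3112]
tool_rot: [0.0, 1.0, -0.005, 0.0]
contact_force: [0.5, 0.0, 0.1]
gripper_width: 0.875
grasp_force: 0.0
t: 12.35
eef_pos: [0.6265, -0.0595, 0.4345]
tool_rot: [0.0, 1.0, -0.005, 0.003]
contact_force: [0.5, -0.1, 0.5]
gripper_width: 0.879
grasp_force: 0.0
scene bottle 0.87 [280.1, 227.9] [ 6.25e-01 -5.93e-02  5.14e+02  7.00e-04] top 0.202
scene jar 0.55 [310.7, 133.7] [4.361e-01 3.423e-01 1.980e+02 1.500e-03] top 0.363
side bottle 0.8 [265.5, 156.1] [ 6.243e-01 -5.980e-02  7.600e+02  6.000e-04] top 0.199
  return _methods._mean(a, axis=axis, dtype=dtype,
  ret = um.true_divide(
Traceback (most recent call last):
  File "h.py", line 37, in look
    if len(P)>10: print(c,n,round(q['score'],2),q['at'],axis(P,rad,lo,hi,-M[2].T@M[3]).round(4),'top',P[:,2].max().round(3))
                                                        ~~~~^^^^^^^^^^^^^^^^^^^^^^^^^^
  File "h.py", line 31, in axis
    s=least_squares(lambda a:np.hypot(*(P-a).T)-rad,m+g*rad,loss='soft_l1',f_scale=.001)
ValueError: Initial guess is outside of provided bounds
```

Bottle stands centred on the back pad at (0.6247, −0.0595). Now the jar.

```bash
python3 -m pendant '[[0.0854,-0.008,-0.016,0,0],[0.0854,-0.016,-0.033,0,0],[0.0854,-0.016,-0.033,0,0],[0.0854,-0.016,-0.033,0,0],[0.0854,-0.016,-0.033,0,0],[0.0854,-0.016,-0.033,0,0],[0.0854,-0.016,-0.033,0,0],[0.0854,-0.016,-0.033,0,0],[0.0854,-0.016,-0.033,0,0],[0.0854,-0.016,-0.033,0,0],[0.0854,-0.016,-0.033,0,0],[0.0854,-0.016,-0.033,0,0]]'; python3 -m pendant '[[0.0854,-0.01,-0.021,0,0],[0.0854,0,0,0,0],[0.0854,0,0,0,0],[0.0854,0,0,0,0]]'; python3 - <<'E'
from h import *
togo(.436,.3427)
p,d=bot.read_camera('wrist');cv2.imwrite('pics/e.png',p)
for n in('jar',):
  for c in('wrist','side'):
    M=cam(c);p,d=bot.read_camera(c)
    for q in bot.trace(n,c)[:2]:
        P=cloud(c,q['mask'],d,M);T=P[(P[:,2]>.051)&(P[:,2]<.06)]
        if len(T)>20: print(c,q['score'],q['at'],'lid mean',T.mean(0).round(4),np.ptp(T[:,:2],axis=0).round(3), axis(P,.026,.005,.05,-M[2].T@M[3]).round(4) if c=='side' else '')
E
```

```text
t: 13.65
eef_pos: [0.445, 0.3227, 0.4304]
tool_rot: [0.0, 1.0, -0.005, -0.001]
contact_force: [0.8, -0.1, 0.2]
gripper_width: 0.999
grasp_force: 0.0
t: 13.98
eef_pos: [0.4367, 0.3418, 0.4304]
tool_rot: [0.001, 1.0, -0.006, -0.0]
contact_force: [-0.8, -0.4, 0.1]
gripper_width: 0.995
grasp_force: 0.0
t 13.98 tcp [0.4367 0.3418 0.4304] yaw -0.66 move x,y mm [-0.7 -0.9]
wrist 0.94 [276.2, 193.0] lid mean [0.4357 0.3437 0.0555] [0.051 0.05 ] 
side 0.68 [204.3, 368.6] lid mean [0.4333 0.3439 0.0541] [0.05 0.05] [4.350e-01 3.431e-01 3.470e+02 5.000e-04]
```

View pics/e.png

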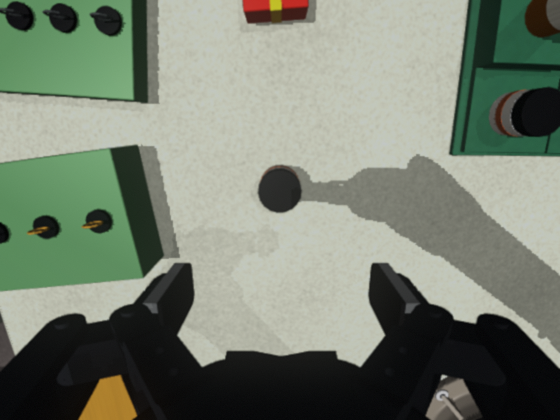

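The wrist view shows the jar lid alone at (280,189), clear of neighbours for a straight descent.

```bash
python3 -m pendant '[[0.0854,-0.001,-0.002,0.02,0],[0.0854,0,0,0.035,0],[0.0854,0,0,0.035,0],[0.0854,0,0,0.035,0],[0.0854,0,0,0.035,0],[0.0854,0,0,0.03,0],[0.0854,0,0,0.025,0],[0.0854,0,0,0.017,0],[0.0854,0,0,0.008,0],[0.0854,0,0,0,0],[0.0854,0,0,0,0],[0.08,0,0,0,0]]'; python3 -m pendant '[[0.07,0,0,0,0],[0.063,0,0,0,0],[0.058,0,0,0,0],[0.054,0,0,0,0],[0.05,0,0,0,0],[0.04,0,0,0,0],[0.04,0,0,0,0],[0.04,0,0,0,0],[0.04,0,0,0,0]]' 35
```

```text
t: 15.23
eef_pos: [0.436, 0.345, 0.1925]
tool_rot: [-0.001, 1.0, -0.006, 0.001]
contact_force: [0.5, 0.0, 0.7]
gripper_width: 0.937
grasp_force: 0.0
t: 15.98
eef_pos: [0.4356, 0.3446, 0.1918]
tool_rot: [-0.0, 1.0, -0.005, 0.0]
contact_force: [-1.4, -1.7, 5.3]
gripper_width: 0.602
grasp_force: 35.8
```

```bash
python3 -m pendant '[[0.04,0,0,-0.01,0],[0.04,0,0,-0.02,0],[0.04,0,0,-0.03,0],[0.04,0,0,-0.03,0],[0.04,0,0,-0.02,0],[0.04,0,0,-0.01,0],[0.04,0,0,0,0],[0.04,0,0,0,0]]'; python3 - <<'E'
from h import *
togo(.5247,-.0585)
look('jar','scene',.026,.125,.17);look('jar','side',.026,.125,.17)
E
```

```text
t: 16.65
eef_pos: [0.4352, 0.3443, 0.3109]
tool_rot: [0.0, 1.0, -0.005, 0.0]
contact_force: [-0.3, 0.6, -2.3]
gripper_width: 0.597
grasp_force: 36.9
t 16.65 tcp [0.4352 0.3443 0.3109] yaw -0.62 move x,y mm [ 93.9 401.8]
scene jar 0.58 [319.0, 104.9] [4.344e-01 3.422e-01 1.460e+02 1.700e-03] top 0.202
  return _methods._mean(a, axis=axis, dtype=dtype,
  ret = um.true_divide(
Traceback (most recent call last):
  File "h.py", line 37, in look
    if len(P)>10: print(c,n,round(q['score'],2),q['at'],axis(P,rad,lo,hi,-M[2].T@M[3]).round(4),'top',P[:,2].max().round(3))
                                                        ~~~~^^^^^^^^^^^^^^^^^^^^^^^^^^
  File "h.py", line 31, in axis
    s=least_squares(lambda a:np.hypot(*(P-a).T)-rad,m+g*rad,loss='soft_l1',f_scale=.001)
ValueError: Initial guess is outside of provided bounds
```

```bash
python3 -m pendant '[[0.04,0.004,0.016,0,0],[0.04,0.0075,0.033,0,0],[0.04,0.0075,0.033,0,0],[0.04,0.0075,0.033,0,0],[0.04,0.0075,0.033,0,0],[0.04,0.0075,0.033,0,0],[0.04,0.0075,0.033,0,0],[0.04,0.0075,0.033,0,0],[0.04,0.0075,0.033,0,0],[0.04,0.0075,0.033,0,0],[0.04,0.0075,0.033,0,0],[0.04,0.008,0.03,0,0]]';  python3 -m pendant '[[0.04,0.004,0.016,0,0],[0.04,0.003,0.01,0,0],[0.04,0,0,0,0],[0.04,0,0,0,0],[0.04,0,0,0,0],[0.04,0,0,0,0]]'; python3 - <<'E'
from h import *
togo(.5247,-.0585)
ps=[]
for c in('scene','side'):
    M=cam(c);p,d=bot.read_camera(c);ps.append(p)
    for q in bot.trace('jar',c)[:2]:
        P=cloud(c,q['mask'],d,M)
        if ((P[:,2]>.12)&(P[:,2]<.17)).sum()>20: print(c,q['at'],axis(P,.026,.12,.17,-M[2].T@M[3]).round(4),P[:,2].min())
cv2.imwrite('pics/f.png',cv2.resize(np.hstack([ps[0][120:300,200:380],ps[1][90:270,180:360]]),None,fx=2.2,fy=2.2))
E
```

```text
t: 17.75
eef_pos: [0.5177, -0.0346, 0.3095]
tool_rot: [0.0, 1.0, -0.006, -0.002]
contact_force: [0.9, -0.2, -2.4]
gripper_width: 0.597
grasp_force: 37.0
t: 18.25
eef_pos: [0.5248, -0.0565, 0.3109]
tool_rot: [-0.0, 1.0, -0.004, -0.0]
contact_force: [-0.1, 0.7, -1.7]
gripper_width: 0.597
grasp_force: 37.1
t 18.25 tcp [ 0.5248 -0.0565  0.3109] yaw -0.45 move x,y mm [-0.1  2. ]
scene [250.3, 199.4] [ 5.232e-01 -5.700e-02  2.080e+02  1.100e-03] 0.11911287522768554
side [306.8, 164.4] [ 5.233e-01 -5.770e-02  3.350e+02  5.000e-04] 0.11713807008390664
side [262.0, 155.1] [ 6.274e-01 -6.360e-02  3.830e+02  9.000e-04] -0.0011455997367996185
```

View pics/f.png

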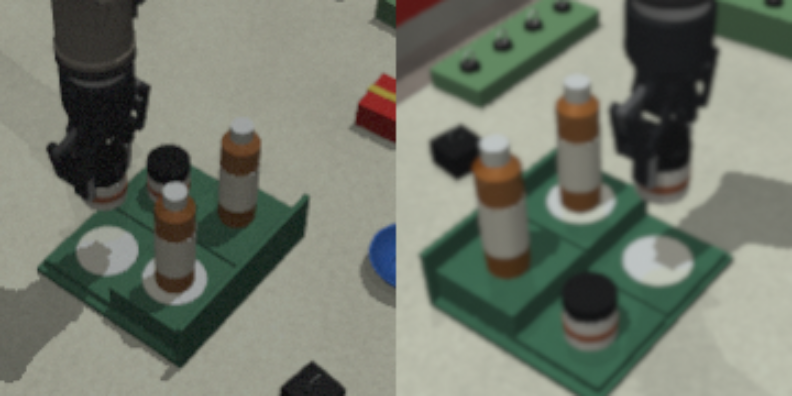

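Bottle is centred and upright on its pad, and the jar hangs level over the front pad. Descending.

```bash
python3 -m pendant '[[0.04,0.001,0.001,0.01,0],[0.04,0,0,0.018,0],[0.04,0,0,0.02,0],[0.04,0,0,0.018,0],[0.04,0,0,0.012,0],[0.04,0,0,0.008,0],[0.04,0,0,0.004,0],[0.04,0,0,0.002,0],[0.04,0,0,0,0],[0.04,0,0,0,0],[0.04,0,0,0,0]]';  python3 -m pendant '[[0.04,0,0,0.001,0],[0.04,0,0,0.001,0],[0.04,0,0,0,0],[0.04,0,0,0,0]]'
```

```text
t: 19.37
eef_pos: [0.5264, -0.0594, 0.2199]
tool_rot: [0.0, 1.0, -0.005, 0.001]
contact_force: [0.2, 0.1, -1.5]
gripper_width: 0.598
grasp_force: 37.1
t: 19.7
eef_pos: [0.526, -0.0594, 0.2173]
tool_rot: [0.0, 1.0, -0.005, 0.0]
contact_force: [0.0, 0.1, -0.8]
gripper_width: 0.597
grasp_force: 37.1
```

```bash
python3 -m pendant '[[0.04,0,0,0.001,0],[0.04,0,0,0.001,0],[0.04,0,0,0.001,0],[0.04,0,0,0.001,0],[0.04,0,0,0,0],[0.04,0,0,0,0],[0.04,0,0,0,0]]';  python3 -m pendant '[[0.04,0,0,0.001,0],[0.04,0,0,0,0],[0.04,0,0,0,0]]';  python3 -m pendant '[[0.04,0,0,0.001,0],[0.04,0,0,0,0],[0.04,0,0,0,0]]'
```

```text
t: 20.28
eef_pos: [0.526, -0.0594, 0.2132]
tool_rot: [0.0, 1.0, -0.005, 0.0]
contact_force: [-0.7, 0.2, -1.3]
gripper_width: 0.597
grasp_force: 37.1
t: 20.53
eef_pos: [0.526, -0.0594, 0.2122]
tool_rot: [0.0, 1.0, -0.005, -0.0]
contact_force: [0.2, 0.2, -1.8]
gripper_width: 0.596
grasp_force: 37.1
t: 20.78
eef_pos: [0.5261, -0.0594, 0.2118]
tool_rot: [0.0, 1.0, -0.005, 0.0]
contact_force: [-2.2, 0.8, 5.9]
gripper_width: 0.599
grasp_force: 37.8
```

Contact. Release, then rise straight up.

```bash
python3 -m pendant '[[0.04,0,0,-0.0005,0],[0.04,0,0,0,0],[0.052,0,0,0,0],[0.054,0,0,0,0],[0.057,0,0,0,0],[0.062,0,0,0,0],[0.067,0,0,0,0],[0.073,0,0,0,0],[0.078,0,0,0,0],[0.08,0,0,0,0],[0.08,0,0,0,0],[0.08,0,0,0,0]]'; python3 -m pendant '[[0.08,0,0,-0.01,0],[0.08,0,0,-0.02,0],[0.08,0,0,-0.03,0],[0.08,0,0,-0.03,0],[0.08,0,0,-0.03,0],[0.08,0,0,-0.03,0],[0.08,0,0,-0.02,0],[0.08,0,0,-0.01,0],[0.08,0,0,0,0]]';  python3 - <<'E'
from h import *
ps=[]
for c in('scene','side'):
    M=cam(c);p,d=bot.read_camera(c);ps.append(p)
    for n,r,lo,hi in(('jar',.026,.025,.07),('bottle',.022,.06,.165)):
      for q in bot.trace(n,c)[:2]:
        P=cloud(c,q['mask'],d,M)
        if ((P[:,2]>lo)&(P[:,2]<hi)).sum()>20: print(c,n,q['at'],axis(P,r,lo,hi,-M[2].T@M[3]).round(4),P[:,2].max())
cv2.imwrite('pics/g.png',cv2.resize(np.hstack([ps[0][120:300,200:380],ps[1][90:270,180:360]]),None,fx=2.2,fy=2.2))
E
```

```text
t: 21.78
eef_pos: [0.526, -0.0594, 0.2117]
tool_rot: [0.0, 1.0, -0.005, 0.0]
contact_force: [0.6, 0.8, -0.0]
gripper_width: 0.938
grasp_force: 0.0
t: 22.53
eef_pos: [0.5265, -0.0594, 0.3945]
tool_rot: [0.0, 1.0, -0.005, 0.002]
contact_force: [1.1, -0.2, 0.5]
gripper_width: 0.934
grasp_force: 0.0
scene jar [248.1, 225.5] [ 5.249e-01 -5.900e-02  2.070e+02  1.000e-03] 0.08012787700051849
scene bottle [279.8, 227.8] [ 6.251e-01 -5.930e-02  5.130e+02  8.000e-04] 0.20012955696044477
side jar [300.6, 198.4] [ 5.244e-01 -6.020e-02  3.470e+02  5.000e-04] 0.07635953862989919
side jar [383.9, 153.4] [ 4.556e-01 -3.466e-01  2.200e+02  1.400e-03] 0.09791194235547052
side bottle [263.2, 155.7] [ 6.244e-01 -5.980e-02  7.440e+02  6.000e-04] 0.19871807233028255
```

View pics/g.png

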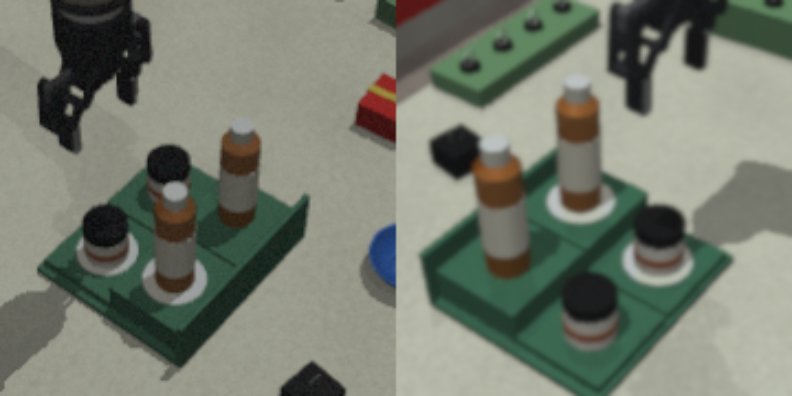

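Both products stand upright in the middle of their pads (within about 1 mm), the stock is where it was, and the gripper is clear.

```bash
python3 -c "
from station import bot
print(bot.hand_in())"
```

```text
the job is handed in; nothing more can be done
None
```

The bottle went onto the back pad first, then the jar onto the front pad; both stand upright within about 1 mm of centre by camera measurement, nothing else was touched, and the job was handed in at about 23 s.

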